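# Set the guarded trim knob

## Task

Two small dial boxes stand on the trolley among the roller parts; one has its knob under a hinged metal cover, the other is open. Flip the cover right back so that it stays leaning open by itself, then turn the knob beneath it clockwise until its pointer stands at the wide black mark of its dial, and let go. Leave the knob of the open box as it is.

Things in the scene. Friction and masses are not known exactly. Their poses are not given: they have to be found in the camera images.
- trim_box: Covered dial box: steel with aluminium top, 102 (x) x 96 (y) x 60 mm high, fixed. Origin: centre of its underside; x points to the hinge side (the robot's left within 12 deg), y to the robot, z up. Hinge line along its y at x +47, z +60 (mm). Knob axis: vertical through the origin. Cover shut: its pull tab (16 mm wide in y, 8 thick) points to -x, from x -48 to -88 mm, mid-height z +98 mm.
- cover (a joint): Hollow aluminium cover (95 x 82 mm, roof 41 mm above the box top, 120 g) with a pull tab opposite the hinge; pinched by its 16 mm width the tab pivots between the fingers. 0 = shut, grows as the tab end rises and swings over to the hinge side; stop at 2.3 rad. Light hinge, no catch: let go, it falls shut below about 1.0 rad and falls back onto its stop above about 1.3 rad.
- trim_knob (a joint): Knob under the cover: black 42 mm disc with upright grip bar 38 long, 14 wide, sides 68 to 92 mm above the trolley; white line on the bar's pointer end. Grows clockwise from above, 0 to 2.0 rad; starts at 0 to 0.35. Pointer stands 0.9 - value (rad, anticlockwise) from the box's x axis; the wide black mark is at 1.30. Light friction (0.03 N m); stays where left.
- open_knob (a joint): Same kind of knob on the other box, which has no cover; to be left alone. Same sense of values; it starts between 0.5 and 0.7.

How it is judged:
By the outcome, as a careful person would: the job done as asked, in the order asked, and still so for the second after the job is handed in, with the robot touching nothing.
It also fails if it takes over 51 s, if anything falls off the work surface, if the arm or the gripper's body presses on something with over 40 N, if the wrist force passes 120 N, or if a joint passes its speed limit or range.

## Robot

A 6-joint arm with a two-finger parallel gripper is mounted at the origin on a cart in front of the work surface, level with it; the furniture and walls round the work are solid. World frame = base frame: x ahead of the robot, y to its left, z up, the work surface at z = 0. Lengths are in mm, angles in rad, forces in N, time in s.
With the tool pointing down it reaches from about 275 to 1000 mm from the base axis. Payload 8.4 kg.
Tool frame: the origin (TCP) lies at the centre of the arm's flange, where the gripper is bolted on; the fingertips stand 173 mm ahead of it and the grasp point (between the pads) lies 155 mm ahead of it; z points along the fingers, y is the direction in which the jaws open and shut (so a half turn about z gives the same grasp; the last joint's range is limited). The gripper opens to 85 mm and grips with 20 to 120 N. Pads are 22 mm wide; open, the fingers measure 114 mm over their backs; the gripper's body (76 mm by 85 mm) begins 54 mm behind the grasp point. The pads swing forward as they close: fully open they stand 13 mm farther back than shut.
Start: joints at [-0.002, 0.353, 1.633, -0, 1.155, -0.002], TCP at [625.004, -0, 404.681] pointing down, gripper open.
Joint ranges: [-2.63, 2.63], [-0.92, 2.1], [0.06, 2.66], [-1.3, 4.44], [0, 2.69], [-3.02, 3.02]. Speed limits (rad/s): [2.22, 2.22, 2.79, 3.14, 3.14, 3.14].

## Interface

Orientations are given as [roll, pitch, yaw] about the fixed x, y, z axes, in that order (R = Rz(yaw) Ry(pitch) Rx(roll)).
In Python, from rig import sense, grab_frame, camera_model, sign_off gives the robot as it stands. The module is installed in compiled form; this text tells all that it offers.
- The arm moves only by the tool step_arm, never from a script. Its argument "commands" is a list of rows, each a list of 3 entries, a list of its own where there are three numbers: the shift along the tool's x, y, z in mm, then the turn about the tool's z in rad, then the opening, from 0 (shut) to 1 (fully open). A call has 1 to 20 rows; each row shifts and turns the pose as measured when the row begins, along the tool's axes as they then stand; what a row does not reach is not made up. A row lasts 1/8 s, in which the tool goes at most 62.5 mm and 10.7 degrees, less where a joint would pass 70% of its speed; a pose out of reach is approached as far as the arm can. A call with a gripper value outside its range is refused whole. The fingers move at their own pace and stop on an object; "force" is the grip in N (left out, the last holds). Time passes only in rows, so rows that do not move let the fingers close. It gives the time, the measured TCP pose, the force and the opening at its end, in the units of the state.
- sense(): the state, without advancing time (a new reading comes with each control period).
- grab_frame(name): name is "scene" or "side" or "wrist"; returns the picture (420x560x3 uint8, blue, green, red); there is no depth.
- camera_model(name): a dict with "fx", "fy", "cx", "cy" (pixels), "R" (3x3) and "t" (3): a world point X has camera coordinates R X + t. Camera axes: x right, y down, z forward; pixel columns grow to the right and rows downward; lengths in mm; the calibration is good to about 2 mm. A picture is of the moment at which its call begins: read the wrist's pose just before it. camera_model takes no time and is no camera call; for the wrist camera it gives the pose at the moment of the call.
- sign_off(): hands the job in, once; it reports no verdict.
The state is a dict: "clock": time; "qpos": joint angles; "qvel": joint speeds; "joint_efforts": joint torques, N m; "eef_pos": TCP position; "tcp_rot": TCP orientation; "contact_force": force on the tool from outside, world axes, zero at the start; "wrist_torque": the same for the moment, N m; "opening": opening from 0.0 (shut) to 1.0 (fully open).
Only numpy, scipy, OpenCV 4.12 (cv2) and the standard library are available. Lean on these libraries where they do the work, as an engineer would, in place of code of your own. Each camera call takes 0.05 s, during which the arm holds its last target. There are 200 camera calls.

## Working session

There is one attempt and no reset: what is moved stays moved. The work goes in short steps, Python scripts to look and compute and a tool call to move; the robot and the scene stay as the last step left them, time stands still between calls to the robot, and variables do not carry over. Pictures are saved under pics/ and viewed, about 8 in all and at most 12, crops included, and the job is handed in when it is done.

Besides the shell and the picture viewer there is one more tool, called after "Request:" by a JSON object that holds its "name" and its "arguments", one argument or row to a line. step_arm: Moves the arm, as the interface text tells. Its arguments: {"type":"object","properties":{"commands":{"type":"array","items":{"type":"array"}},"force":{"type":"number"}},"required":["commands"]}

```bash
mkdir -p pics
cat > h.py <<'E'
import numpy as np, cv2
from rig import sense, grab_frame, camera_model, sign_off
def ray(m,p):
    R=np.array(m["R"]);t=np.array(m["t"]).ravel()
    d=R.T@np.array([(p[0]-m["cx"])/m["fx"],(p[1]-m["cy"])/m["fy"],1.0]);return -R.T@t,d/np.linalg.norm(d)
def onz(m,p,z):
    c,d=ray(m,p);return c+d*(z-c[2])/d[2]
def tri(obs):
    A=np.zeros((3,3));b=np.zeros(3)
    for m,p in obs:
        c,d=ray(m,p);P=np.eye(3)-np.outer(d,d);A+=P;b+=P@c
    X=np.linalg.solve(A,b)
    return X,[round(float(np.linalg.norm((np.eye(3)-np.outer(ray(m,p)[1],ray(m,p)[1]))@(X-ray(m,p)[0]))),1) for m,p in obs]
def proj(m,X):
    c=np.array(m["R"])@X+np.array(m["t"]).ravel();return np.array([m["fx"]*c[0]/c[2]+m["cx"],m["fy"]*c[1]/c[2]+m["cy"]])
E
python3 - <<'E'
from h import *
print(sense())
for n in("scene","side","wrist"):
    m=camera_model(n);f=grab_frame(n);cv2.imwrite(f"pics/{n}0.png",f);np.save(f"{n}0.npy",m)
    print(n,m["fx"],np.round(-np.array(m["R"]).T@np.array(m["t"]).ravel()),np.round(m["R"],2).tolist())
E
```

```text
{'clock': 0.0, 'qpos': array([-2.40504403e-03,  3.53653481e-01,  1.63414578e+00, -2.04052484e-05,
        1.15516086e+00, -2.39196925e-03]), 'qvel': array([-0.00104199, -0.00147524,  0.00187982, -0.00115715,  0.0004868 ,
       -0.00108628]), 'joint_efforts': array([-2.03471049e-03, -6.05236173e+01, -3.42063046e+01, -2.62302356e-04,
        9.48130677e-03,  3.61521288e-06]), 'eef_pos': array([ 6.24767052e+02, -5.75131902e-03,  4.03953190e+02]), 'tcp_rot': array([-3.14022515e+00,  1.53856785e-05,  1.57079151e+00]), 'contact_force': array([-0.50663579,  0.04939503,  0.12177422]), 'wrist_torque': array([ 0.02912887, -0.05008154,  0.01527152]), 'opening': 1.0029416513567544}
scene 428.5815787378476 [ 250. -387.  555.] [[0.88, -0.48, 0.02], [-0.26, -0.51, -0.82], [0.41, 0.72, -0.57]]
side 400.1059417111139 [ 260. -349.  629.] [[0.83, -0.55, -0.02], [-0.37, -0.53, -0.76], [0.41, 0.64, -0.65]]
wrist 304.7757360055733 [624.  76. 373.] [[1.0, 0.0, -0.0], [0.0, -0.95, 0.3], [-0.0, -0.3, -0.95]]
```

View pics/scene0.png

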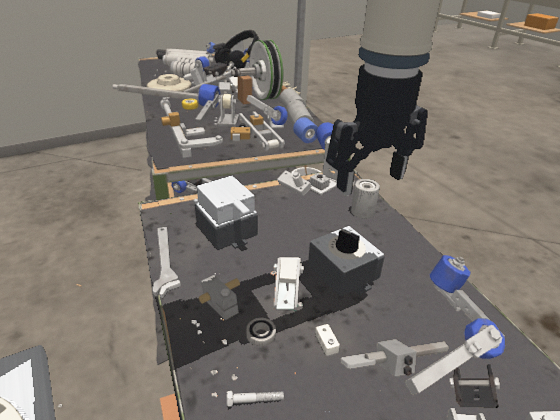

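View pics/side0.png

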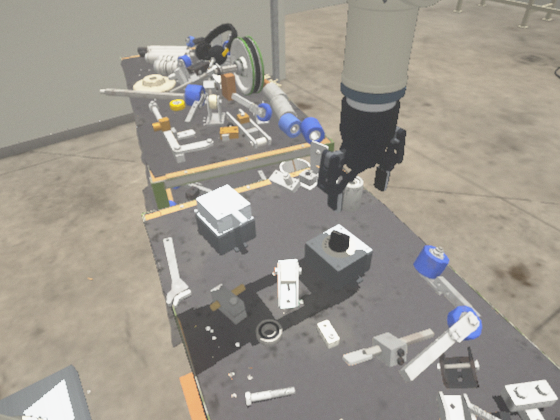

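View pics/wrist0.png

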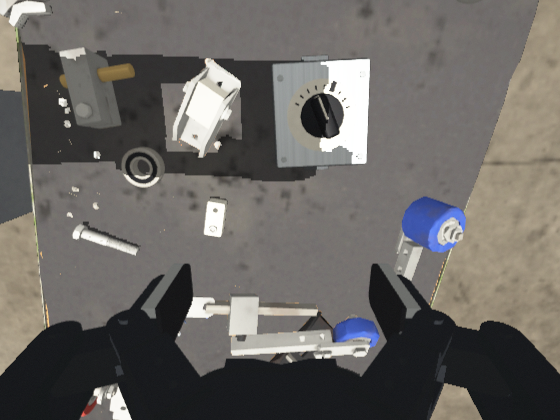

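The scene view shows the covered box at about (227,212) with its tab at (243,203). The open box is at (345,260). The wrist view shows only the open box, at (322,110).

Run:
```python
from h import *
S=np.load("scene0.npy",allow_pickle=True).item();D=np.load("side0.npy",allow_pickle=True).item()
for p,z in(((226,197),101),((243,203),98),((228,222),60)): print(p,onz(S,p,z).round())
for p,z in(((224,202),101),((238,212),98)): print(p,onz(D,p,z).round())
a=cv2.imread("pics/scene0.png")[165:255,180:280];b=cv2.imread("pics/side0.png")[175:265,180:280]
cv2.imwrite("pics/c1.png",np.hstack([cv2.resize(i,None,fx=4,fy=4,interpolation=2) for i in(a,b)]))
```

```text
(226, 197) [512. 265. 101.]
(243, 203) [534. 236.  98.]
(228, 222) [503. 241.  60.]
(224, 202) [520. 284. 101.]
(238, 212) [530. 240.  98.]
```

View pics/c1.png

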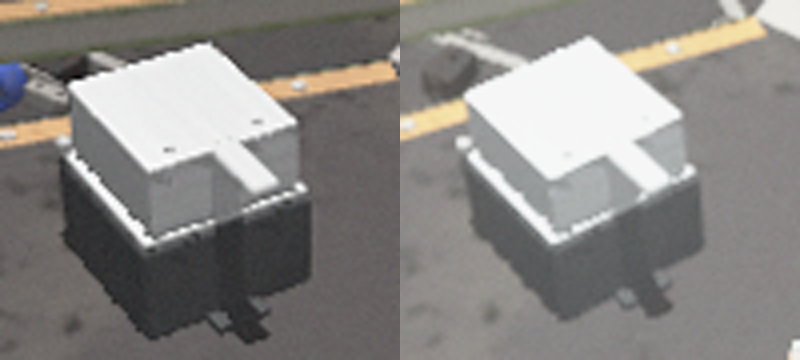

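Request:
{"name": "step_arm", "arguments": {
  "commands": [
    [[50,-27,0],0,1],
    [[50,-27,0],0,1],
    [[50,-27,0],0,1],
    [[50,-27,0],0,1],
    [[0,0,0],0,1],
    [[0,0,0],0,1]
  ]
}}

```text
clock: 0.9
eef_pos: [513.9, 204.8, 402.8]
tcp_rot: [-3.14, 0.0, 1.569]
contact_force: [0.6, -0.5, -0.2]
opening: 1.002
```

Run:
```python
from h import *
s=sense();print(s["clock"],s["eef_pos"],s["tcp_rot"])
m=camera_model("wrist");f=grab_frame("wrist");cv2.imwrite("pics/w1.png",f);np.save("w1.npy",m)
```

```text
0.9 [513.93886764 204.81615815 402.77803551] [-3.13961447e+00  4.16382286e-04  1.56917356e+00]
```

View pics/w1.png

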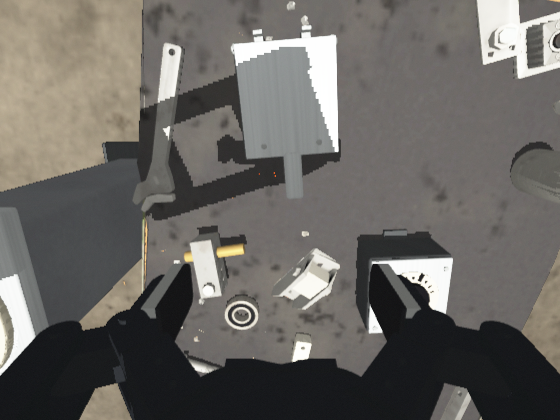

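Run:
```python
from h import *
L=lambda n:np.load(n,allow_pickle=True).item()
S,D,W=L("scene0.npy"),L("side0.npy"),L("w1.npy")
for n,a,b,c in(("near",(217.5,208),(217,220),(247,159)),("right",(254.5,195.75),(251,204.5),(339,152)),("back",(232,176),(227.5,184.5),(336,37)),("left",(197.5,187),(196.75,199.5),(233,45)),("tabL",(241.75,213),(242,223.25),(287,198)),("tabR",(249.25,210.75),(247,220.75),(302,197))):
    X,e=tri([(S,a),(D,b),(W,c)]);print(n,X.round(1),e,onz(W,c,101).round(1))
print("tab base",onz(W,(284,155),102).round(1),onz(W,(300,154),102).round(1))
```

```text
near [483.  242.4  98. ] [0.9, 0.7, 0.3] [483.2 242.9 101. ]
right [565.2 248.4  97.1] [0.8, 0.9, 0.2] [564.3 249.  101. ]
back [557.5 339.8  97.7] [0.3, 0.4, 0.1] [556.8 339.1 101. ]
left [476.8 333.2  96.1] [1.2, 1.6, 2.7] [475.  333.5 101. ]
tabL [518.7 206.1  97.4] [1.4, 1.3, 0.2] [518.8 207.1 101. ]
tabR [532.7 207.   97.1] [0.7, 0.9, 0.2] [532.6 208.  101. ]
tab base [515.9 246.5 102. ] [530.  247.4 102. ]
```

Cover corners triangulate to an 82 x 91 mm roof at z of about 97 (text: 101). The tab tip mid is at (525.7, 206.6) and the box yaw is about 90° + 4.2°. Now down to the tab.

Request:
{"name": "step_arm", "arguments": {
  "commands": [
    [[12,11.5,20],-0.073,1],
    [[0,0,50],0,1],
    [[0,0,45],0,0.7],
    [[0,0,0],0,0.7],
    [[0,0,0],0,0.7]
  ],
  "force": 25
}}

```text
clock: 1.58
eef_pos: [530.3, 211.9, 287.2]
tcp_rot: [3.139, -0.0, 1.636]
contact_force: [0.4, 0.3, 0.0]
opening: 0.697
```

Request:
{"name": "step_arm", "arguments": {
  "commands": [
    [[5.4,-4.5,20],-0.008,0.7],
    [[0,0,14],0,0.7],
    [[0,0,0],0,0.7]
  ]
}}

```text
clock: 1.95
eef_pos: [528.2, 216.8, 257.6]
tcp_rot: [3.132, -0.003, 1.642]
contact_force: [-0.5, -0.6, 0.1]
opening: 0.7
```

Run:
```python
from h import *
s=sense();print(s["eef_pos"].round(1),s["tcp_rot"].round(3))
f=grab_frame("scene");g=grab_frame("wrist")
cv2.imwrite("pics/c2.png",np.hstack([cv2.resize(f[120:270,150:300],(450,450),interpolation=2),cv2.resize(g[100:400,170:410],(350,438),interpolation=2)[:, :] if 0 else cv2.resize(g[90:390,165:395],(345,450))]))
```

```text
[528.2 216.8 257.6] [ 3.132e+00 -3.000e-03  1.642e+00]
```

View pics/c2.png

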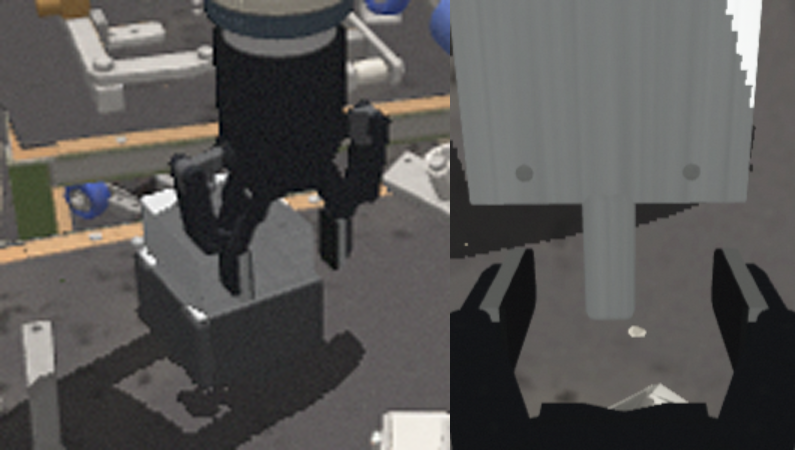

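Wrist crop shows the tab between the pads, about 3 mm left of centre (tab 610 px, pads' mid 624). I'll correct, lower and grip.

Request:
{"name": "step_arm", "arguments": {
  "commands": [
    [[0,-3.2,5],0,0.7],
    [[0,0,0],0,0.3],
    [[0,0,0],0,0],
    [[0,0,0],0,0],
    [[0,0,0],0,0],
    [[0,0,0],0,0],
    [[0,0,0],0,0]
  ],
  "force": 25
}}

```text
clock: 2.92
eef_pos: [524.4, 216.7, 254.4]
tcp_rot: [3.133, -0.003, 1.642]
contact_force: [-0.7, -0.4, 1.5]
opening: 0.183
```

Gripped (15.6 mm opening). Now swinging it up in an arc of about 130 mm radius around the hinge.

Request:
{"name": "step_arm", "arguments": {
  "commands": [
    [[4.5,0,-12.2],0,0],
    [[5.7,0,-11.7],0,0],
    [[6.8,0,-11.1],0,0],
    [[7.9,0,-10.3],0,0],
    [[8.8,0,-9.5],0,0],
    [[0,0,0],0,0]
  ]
}}

```text
clock: 3.68
eef_pos: [521.3, 253.5, 313.5]
tcp_rot: [3.132, -0.004, 1.643]
contact_force: [1.0, 0.6, -3.5]
opening: 0.179
```

Request:
{"name": "step_arm", "arguments": {
  "commands": [
    [[10.1,0,-8.2],0,0],
    [[10.9,0,-7.1],0,0],
    [[11.6,0,-6.1],0,0],
    [[12.1,0,-4.8],0,0],
    [[12.5,0,-3.6],0,0],
    [[0,0,0],0,0]
  ]
}}

```text
clock: 4.42
eef_pos: [516.7, 314.4, 345.3]
tcp_rot: [3.132, -0.003, 1.644]
contact_force: [1.9, -0.4, -1.2]
opening: 0.178
```

Request:
{"name": "step_arm", "arguments": {
  "commands": [
    [[13.2,0,-0.7],0,0],
    [[13,0,-0.3],0,0],
    [[13.1,0,0.7],0,0],
    [[12.9,0,1.9],0,0],
    [[12.7,0,3.3],0,0],
    [[0,0,0],0,0]
  ]
}}

```text
clock: 5.18
eef_pos: [511.6, 382.2, 341.0]
tcp_rot: [3.132, -0.002, 1.643]
contact_force: [0.6, -0.6, 1.7]
opening: 0.182
```

Request:
{"name": "step_arm", "arguments": {
  "commands": [
    [[12.1,0,4.9],0,0],
    [[11.7,0,6.1],0,0],
    [[11.1,0,7.1],0,0],
    [[10.3,0,8.2],0,0],
    [[0,0,0],0,0]
  ]
}}

```text
clock: 5.8
eef_pos: [508.0, 430.9, 312.6]
tcp_rot: [3.133, -0.003, 1.643]
contact_force: [-0.1, 0.4, 1.5]
opening: 0.182
```

Request:
{"name": "step_arm", "arguments": {
  "commands": [
    [[0,0,0],0,0.5],
    [[0,0,0],0,0.5],
    [[0,0,0],0,0.5],
    [[0,0,0],0,0.5],
    [[0,0,-50],0,0.5],
    [[0,0,-40],0,0.5],
    [[-50,0,0],0,0.5],
    [[-50,0,0],0,0.5],
    [[-50,0,0],0,0.5],
    [[-35,0,0],0,0.5],
    [[0,0,0],0,0.5],
    [[0,0,0],0,0.5]
  ]
}}

```text
clock: 7.3
eef_pos: [521.2, 239.9, 406.4]
tcp_rot: [3.129, -0.004, 1.642]
contact_force: [-0.1, -0.2, 0.8]
opening: 0.498
```

Run:
```python
from h import *
s=sense();print(s["clock"],s["eef_pos"].round(1),s["tcp_rot"].round(3))
m=camera_model("wrist");f=grab_frame("wrist");np.save("w2.npy",m);cv2.imwrite("pics/w2.png",f)
S=camera_model("scene");q=grab_frame("scene");cv2.imwrite("pics/s2.png",q)
u,v=proj(m,np.array([520,293,92]));print(u,v)
x0=int(max(0,min(560-180,u-90)));y0=int(max(0,v-90));print("crop",x0,y0)
a=cv2.resize(f[y0:y0+180,x0:x0+180],(450,450),interpolation=2);b=cv2.resize(q[120:270,160:277],(350,450),interpolation=2)
cv2.imwrite("pics/c3.png",np.hstack([a,b]))
```

```text
7.3 [521.2 239.9 406.4] [ 3.129 -0.004  1.642]
279.4405341880415 142.00637882381812
crop 189 52
```

View pics/c3.png

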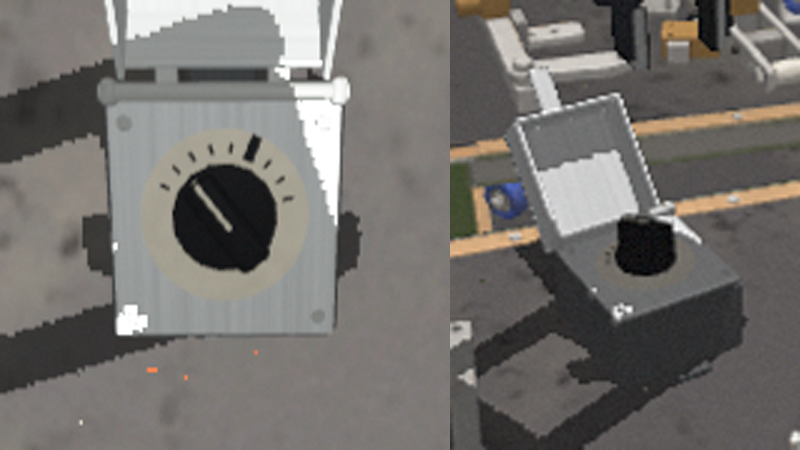

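The cover leans open by itself. Crop: cream dial centred near (225,213), white line from (195,183) to (230,230), wide mark at (253,147). Measuring these.

```bash
cat > dial.py <<'E'
from h import *
def measure(f,m,x0,y0,ctr,verbose=1):
    g=f.astype(int)
    yy,xx=np.mgrid[:f.shape[0],:f.shape[1]]
    u,v=proj(m,np.array([*ctr,61]))
    r=m["fx"]*36/(np.array(m["R"])@np.array([*ctr,61])+np.array(m["t"]).ravel())[2]
    near=np.hypot(xx-u,yy-v)<r*1.15
    cream=((g[...,2]-g[...,0])>14)&near
    n,l,st,_=cv2.connectedComponentsWithStats(cv2.morphologyEx(cream.astype(np.uint8),cv2.MORPH_CLOSE,np.ones((3,3))))
    k=1+np.argmax(st[1:,4]);cs,_=cv2.findContours((l==k).astype(np.uint8),cv2.RETR_EXTERNAL,cv2.CHAIN_APPROX_NONE)
    h=cv2.convexHull(max(cs,key=len));e=cv2.fitEllipse(h)
    C=onz(m,e[0],61);rad=np.linalg.norm(onz(m,(e[0][0]+e[1][0]/2,e[0][1]),61)-C)
    hm=np.zeros(f.shape[:2],np.uint8);cv2.fillConvexPoly(hm,h,1)
    dark=((f.max(2)<70)&(hm>0)).astype(np.uint8)
    n,l,st,ce=cv2.connectedComponentsWithStats(dark)
    o=np.argsort(-st[1:,4])+1
    knob,mark=o[0],o[1]
    print("disc",e[0],"C",C.round(1),"rad",round(rad,1),"areas",st[o[:4],4],"mark px",ce[mark])
    M=onz(m,ce[mark],61)-C;am=np.arctan2(M[1],M[0])
    kh=np.zeros_like(hm);kc,_=cv2.findContours((l==knob).astype(np.uint8),cv2.RETR_EXTERNAL,cv2.CHAIN_APPROX_NONE)
    cv2.fillConvexPoly(kh,cv2.convexHull(max(kc,key=len)),1)
    kh=cv2.erode(kh,np.ones((3,3)))
    w=(f.min(2)>80)&(kh>0)
    n,l,st,ce=cv2.connectedComponentsWithStats(w.astype(np.uint8));j=1+np.argmax(st[1:,4])
    pts=np.argwhere(l==j)[:,::-1]
    P=np.array([onz(m,p,92)[:2] for p in pts]);c=P.mean(0);d=np.linalg.svd(P-c)[2][0]
    if d@(c-C[:2])<0:d=-d
    s=(P-c)@d
    ap=np.arctan2(d[1],d[0]);print("mark dist",np.linalg.norm(M).round(1),"mark ang",am.round(3),"line c",c.round(1),"ends",(c+d*s.min()).round(1),(c+d*s.max()).round(1),"ang",ap.round(3),"n",len(pts),"turn needed cw",round((ap-am+np.pi)%(2*np.pi)-np.pi,3))
    perp=np.cross(d,C[:2]-c);print("line offset from dial centre",round(float(perp),1))
    return C,ap,am
E
python3 - <<'E'
from dial import *
f=cv2.imread("pics/w2.png");m=np.load("w2.npy",allow_pickle=True).item()
measure(f,m,0,0,(520,293))
# box-top yaw: front edge & sides in crop px /2.5+offset
q=lambda a:(a[0]/2.5+189,a[1]/2.5+52)
A,B=[onz(m,q(p),60) for p in((118,334),(336,333))];print("front corners",A.round(1),B.round(1),"yaw off",np.arctan2(*(B-A)[[1,0]]))
S=camera_model("scene");s=cv2.imread("pics/s2.png")
w=tri([(m,q((195,183))),(S,(160+(625-450)/3,120+217/3))]);print("bar end 2-view",w)
E
```

```text
disc (278.37921142578125, 137.26441955566406) C [519.1 295.1  61. ] rad 33.4 areas [1331   36    3    2] mark px [289.5 111. ]
mark dist 27.5 mark ang 1.232 line c [514.5 299. ] ends [521.2 291.8] [507.8 306.2] ang 2.325 n 54 turn needed cw 1.093
line offset from dial centre -0.6
front corners [478.1 242.   60. ] [570.2 248.9  60. ] yaw off 0.07413754015227342
bar end 2-view (array([509.60604972, 306.14030864,  89.17036708]), [2.0, 2.0])
```

Request:
{"name": "step_arm", "arguments": {
  "commands": [
    [[28,1,0],0,0.5],
    [[27.3,1,0],0,0.5],
    [[0,0,0],-0.171,0.5],
    [[0,0,20],-0.171,0.5],
    [[0,0,30],-0.171,0.5],
    [[0,0,40],-0.17,0.5],
    [[0,0,20],0,0.5],
    [[0,0,0],0,0.5],
    [[0,0,0],0,0.5]
  ]
}}

```text
clock: 8.52
eef_pos: [519.2, 308.4, 293.5]
tcp_rot: [3.127, 0.005, 2.36]
contact_force: [-0.0, 0.1, 0.7]
opening: 0.499
```

Request:
{"name": "step_arm", "arguments": {
  "commands": [
    [[-8.3,-12.3,0],0.035,0.5],
    [[0,0,0],0,0.5],
    [[0,0,0],0,0.5],
    [[0,0,0],0,0.5]
  ]
}}

```text
clock: 9.02
eef_pos: [516.9, 293.1, 296.3]
tcp_rot: [3.122, 0.006, 2.322]
contact_force: [-0.1, -0.3, 0.7]
opening: 0.499
```

Request:
{"name": "step_arm", "arguments": {
  "commands": [
    [[1.1,-0.9,18],0,0.5],
    [[0,0,18],0,0.5],
    [[0,0,8],0,0.5],
    [[0,0,0],0,0.5]
  ]
}}

```text
clock: 9.52
eef_pos: [515.8, 293.7, 247.9]
tcp_rot: [3.124, 0.005, 2.322]
contact_force: [0.3, -0.8, 1.3]
opening: 0.497
```

Run:
```python
from h import *
from scipy.spatial.transform import Rotation as Ro
s=sense();R=Ro.from_euler("xyz",s["tcp_rot"]).as_matrix();print(s["eef_pos"].round(1),s["tcp_rot"].round(3),"grasp",(s["eef_pos"]+155*R[:,2]).round(1),s["qpos"].round(2))
g=grab_frame("wrist");f=grab_frame("scene")
cv2.imwrite("pics/c4.png",np.hstack([cv2.resize(g[60:360,165:395],(345,450)),cv2.resize(f[120:270,160:277],(350,450),interpolation=2)]))
```

```text
[515.8 293.7 247.9] [3.124 0.005 2.322] grasp [518.3 295.   92.9] [ 0.52  0.49  1.83 -0.    0.81 -0.23]
```

View pics/c4.png

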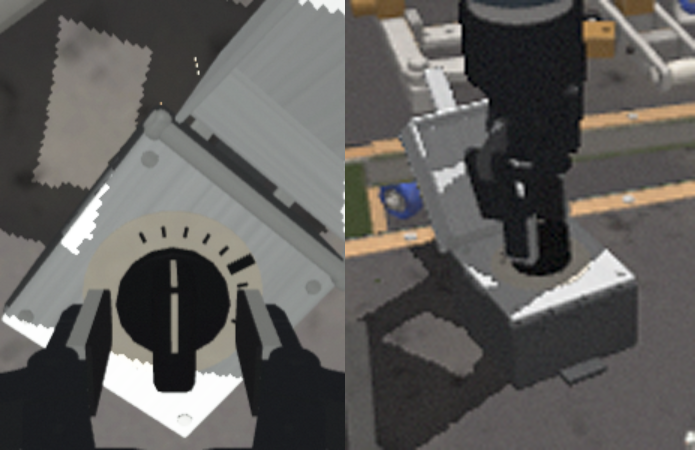

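Wrist crop: the bar (174 px) is exactly midway between the pads (111/237), with the line along the pads. Lower and grip.

Request:
{"name": "step_arm", "arguments": {
  "commands": [
    [[0,0,3.5],0,0.5],
    [[0,0,0],0,0.2],
    [[0,0,0],0,0],
    [[0,0,0],0,0],
    [[0,0,0],0,0],
    [[0,0,0],0,0]
  ],
  "force": 25
}}

```text
clock: 10.38
eef_pos: [516.0, 293.6, 246.4]
tcp_rot: [3.123, 0.006, 2.322]
contact_force: [0.6, -0.3, -1.0]
opening: 0.156
```

Request:
{"name": "step_arm", "arguments": {
  "commands": [
    [[0,0,0],0.12,0],
    [[0,0,0],0.12,0],
    [[0,0,0],0.12,0],
    [[0,0,0],0.12,0],
    [[0,0,0],0.12,0],
    [[0,0,0],0.12,0],
    [[0,0,0],0.12,0],
    [[0,0,0],0,0],
    [[0,0,0],0,0]
  ]
}}

```text
clock: 11.5
eef_pos: [516.9, 293.9, 246.4]
tcp_rot: [3.123, -0.01, 1.46]
contact_force: [0.4, -0.5, -0.6]
opening: 0.154
```

Request:
{"name": "step_arm", "arguments": {
  "commands": [
    [[0,0,0],0.11,0],
    [[0,0,0],0.1,0],
    [[0,0,0],0,0],
    [[0,0,0],0,0]
  ]
}}

```text
clock: 12.0
eef_pos: [517.0, 293.9, 246.4]
tcp_rot: [3.125, -0.014, 1.255]
contact_force: [0.4, -0.4, -1.9]
opening: 0.159
```

Request:
{"name": "step_arm", "arguments": {
  "commands": [
    [[0,0,0],0.015,0],
    [[0,0,0],0,0],
    [[0,0,0],0,0]
  ]
}}

```text
clock: 12.38
eef_pos: [517.1, 293.9, 246.4]
tcp_rot: [3.125, -0.014, 1.242]
contact_force: [1.0, -0.7, -1.6]
opening: 0.161
```

Request:
{"name": "step_arm", "arguments": {
  "commands": [
    [[0,0,0],0,0.5],
    [[0,0,0],0,0.5],
    [[0,0,0],0,0.5],
    [[0,0,-15],0,0.5],
    [[0,0,-35],0,0.5],
    [[0,0,-45],0,0.5],
    [[0,0,-45],0,0.5],
    [[-25,0,0],0,0.5],
    [[-25,0,0],0,0.5],
    [[0,0,0],0,0.5],
    [[0,0,0],0,0.5]
  ]
}}

```text
clock: 13.75
eef_pos: [497.5, 243.8, 396.5]
tcp_rot: [3.122, -0.019, 1.242]
contact_force: [-0.0, 0.0, -0.9]
opening: 0.499
```

Run:
```python
from dial import *
m=camera_model("wrist");f=grab_frame("wrist");cv2.imwrite("pics/w5.png",f)
q=grab_frame("scene");cv2.imwrite("pics/s5.png",q)
u,v=map(int,proj(m,np.array([520,294,75])));print(u,v)
x0,y0=max(0,u-90),max(0,v-90)
cv2.imwrite("pics/c5.png",np.hstack([cv2.resize(f[y0:y0+180,x0:x0+180],(400,400),interpolation=2),cv2.resize(q[120:320,170:400],(400,400),interpolation=2)]))
try: measure(f,m,0,0,(520,294))
except Exception as e: print(e)
```

```text
279 144
disc (277.231689453125, 143.98089599609375) C [517.7 294.1  61. ] rad 31.3 areas [1375   11    3    3] mark px [277.90909091 116.63636364]
mark dist 25.8 mark ang 1.215 line c [521.7 300.6] ends [518.7 291.6] [524.8 309.5] ang 1.242 n 46 turn needed cw 0.027
line offset from dial centre 1.7
```

View pics/c5.png

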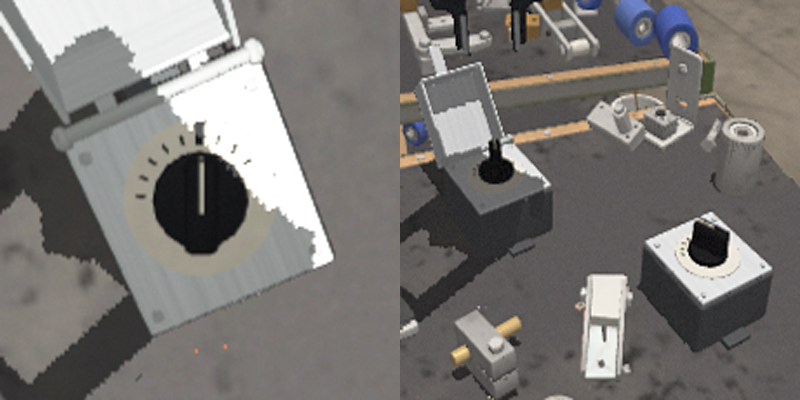

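Pointer line (x≈201 px) and wide mark (x≈200 px) line up. The cover is leaning open, the open box is untouched, and the gripper is clear.

```bash
python3 -c "
from h import *
print(sense()['clock'],sense()['contact_force'].round(1));print(sign_off())"
```

```text
13.85 [-0.3  0.1 -0.8]
the job is handed in; nothing more can be done
None
```

I flipped the cover open, turned the knob beneath it clockwise to the wide black mark, let go, and handed the job in at 13.9 s. I gripped the cover by its tab, swung it to about 2.0 rad and released it; it fell back and stayed leaning open. I then turned the knob about 1.08 rad, released it and backed the arm away. I never touched the open box.

**Last checks:**
- **Pointer:** it measures 1.242 rad in world angle. The mark should be at 1.245 by the box geometry, and measured 1.232 before the turn.
- **Fit that disagreed:** the last automatic fit put the mark at 1.215, which would mean 0.027 rad still to turn. Glare cut off part of the dial in that picture. Redone with the earlier dial centre, it gives about 1.254. In the picture, line and mark agree to about a pixel.
- **Hand-in state:** the cover was standing open and the gripper was clear, with contact force under 1 N.

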